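Index the plating turntable and lock it

ROBOT

A 6-joint arm with a two-finger parallel gripper is mounted at the origin on a cart in front of the work surface, level with it; the furniture and walls round the work are solid. World frame = base frame: x ahead of the robot, y to its left, z up, the work surface at z = 0. Lengths are in m, angles in rad, forces in N, time in s.
With the tool pointing down it reaches from about 0.375 to 0.9 m from the base axis. Payload 3.1 kg.
Tool frame: the origin (TCP) lies at the very end of the fingers, on their centre line; the grasp point (between the pads) lies behind it (r.pinch_z is the z of the grasp point in the tool frame, in m); z points along the fingers, y is the line along which they close (so a half turn about z gives the same grasp; the last joint's range is limited). The gripper opens to 87 mm and grips with 3 to 60 N. Pads are 19 mm wide; open, the fingers measure 117 mm over their backs; the gripper's body (75 mm by 190 mm) begins 51 mm behind the grasp point.
Start: joints at [-1.413, 0.527, 1.433, -0, 1.181, -0.178], TCP at [0.206, -0.59, 0.223] pointing down, gripper open.
Joint ranges: [-3.08, 3.08], [-0.75, 2.2], [0.22, 2.44], [-1.43, 4.57], [0, 2.65], [-2.85, 2.85]. Speed limits (rad/s): [2.79, 2.79, 3.14, 3.14, 3.14, 3.14].

INTERFACE

Orientations are given as [roll, pitch, yaw] about the fixed x, y, z axes, in that order (R = Rz(yaw) Ry(pitch) Rx(roll)).
In Python, from rig import r, cams gives the robot as it stands.
- The arm moves only by the tool step_arm, never from a script. Its argument "deltas" is a list that holds one entry, the list of rows, each a list of 7 numbers: the turn, a rotation vector about the tool's x, y, z scaled (see below), then the shift along the tool's x, y, z scaled (see below), then the opening, from -1 (shut) to 1 (fully open), so that 0 is half open. In form: [[[rx, ry, rz, dx, dy, dz, gripper], ...]]. A call has 1 to 20 rows; each row is the pose to reach, as a shift and turn from the pose commanded when the call began, along the tool's axes at that moment, turning the shorter way round; what a row does not reach only later rows make up. The controller multiplies each number of a shift by 250 mm and each number of a turn by pi rad. A row lasts 1/8 s, in which the tool goes at most 62.5 mm and 10.7 degrees, less where a joint would pass 70% of its speed; a pose out of reach is approached as far as the arm can. A call with a number of a shift or a turn outside -1 to 1 is refused whole. A call with a gripper value outside its range is refused whole. The fingers move at their own pace and stop on an object; "force" is the grip in N (left out, the last holds). Time passes only in rows, so rows that repeat a pose let the fingers close. It gives the time, the measured TCP pose, the force, the opening and the grip force at its end, in the units of the state.
- r.get_state(): the state, without advancing time (a new reading comes with each control period).
- cams.camera(name): name is "scene" or "top"; returns a dict with "image" (480x640x3 uint8, blue, green, red), "K" (3x3 intrinsics, pixels), "origin" and "rotation" of the camera in the world. Camera axes: x right, y up, looking along -z (the intrinsics and any distortion apply to the point x, -y, -z); pixel columns grow to the right and rows downward; lengths in m; the calibration is good to about 2 mm. A picture is of the moment at which its call begins. There is no depth.
- r.close_job(): hands the job in; it is judged then, once.
Trained networks look in a picture, given as the dict that the camera call returned (one of the last four; its "shot" number tells which), for a name from the list of things; names that differ only in an ending like _2 or _b are one class to them, and where a whole thing is asked for, a point or a joint stands for the part that bears it (a point fixed in the world has none). Each returns a list of dicts, best first, with "confidence" (0 to 1); they miss things now and then, are a little off and sometimes report something else, mostly with a low value. They report only what shows in the picture. A call takes as long as a camera call. They do not tell look-alikes from the thing itself.
- cams.find_in(label, picture): "rect" ([left, top, right, bottom] in pixels, round what is visible of it).
- cams.trace(label, picture): "mask" (480x640 bool, what is visible of it) and "rect" ([left, top, right, bottom] in pixels, round what is visible of it).
- cams.tip_of(label, picture): "at" ([column, row] in pixels: a listed point, or the origin of a listed thing).
The state is a dict: "time": time; "joint_positions": joint angles; "joint_velocities": joint speeds; "joint_torque": joint torques, N m; "ee_pos": TCP position; "tcp_rot": TCP orientation; "contact_force": force on the tool from outside, world axes, zero at the start; "ft_torque": the same for the moment, N m; "width": finger opening in m; "gripper_force": force on a finger pad.
Only numpy, scipy, OpenCV 4.12 (cv2) and the standard library are available. Lean on these libraries where they do the work, as an engineer would, in place of code of your own. Each camera call takes 0.05 s, during which the arm holds its last target. There are 200 camera calls.

TASK

On the plating turntable, gently push the steel plate round (its upright pegs are there for the fingers) until the black index line on the plate lines up with the black line on the clip clamped to the rim scale; either direction will do. Then press the lock plunger at the turntable's side fully down, where it stays. Work with the fingertips only: pinch and lift nothing, leave the clip where it is, do not touch the culture dish riding on the plate, and leave the things around it standing where they are.

Things in the scene. Friction and masses are not known exactly. Their poses are not given: they have to be found in the camera images.
- turntable: The turntable: a round aluminium base (184 mm across, rim top 30 mm high) fixed to the worktop, with black scale lines on its rim. Origin on the turning axis, at worktop height; z up. A 48 mm wide, 35 mm high housing for the lock plunger sticks out of its side towards its own -y, to 143 mm from the axis.
- plate (a joint): Angle of the turning steel plate (150 mm across, top face 36 mm above the worktop), rad, positive anticlockwise seen from above. At angle a its index line points along the turntable's own +x turned by a. No stops either way (whole turns do not matter). Light friction, about 1 N at a peg; it stays where it is left. A lip 3 mm high, 99 mm across, holds the dish.
- index_end (a point): The outer end of the plate's index line, 75 mm from the axis, on the plate's top. The line is black, 3 mm wide, and runs straight out from the lip to the plate's edge. Four upright round pegs (10 mm diameter, tops 80 mm above the worktop, centres 66 mm from the axis) stand on the plate at 45, 135, 225 and 315 degrees anticlockwise from this line.
- clip_line (a point): The inner end of the black line (3 mm wide, 16 mm long) on top of the preset clip, 80 mm from the axis, 36.5 mm above the worktop. Its x axis points straight away from the turning axis, y to the left of that. The clip is a small grey block (18 mm wide, 6 mm above the rim, with a clamp screw on its outside) gripping the rim; the plate's index line is to point straight at this line.
- plunger_top (a point): Centre of the top of the lock plunger, a black round push head 25 mm across that stands on the housing, 118 mm from the axis on the turntable's own -y side, 60 mm above the worktop when up.
- plunger (a joint): Travel of the lock plunger, m: 0 up (as it starts), 0.008 fully down. It needs about 3 N and stays down when released.
- dish: The round culture dish (90 mm across, 15 mm high) with clear lid lying loose inside the lip in the middle of the plate, its top 51 mm above the worktop; it rides along as the plate turns. Origin at the centre of its underside.
- flask: A conical flask with plug, 60 mm across, 107 mm high, standing on the worktop beside the turntable on its +y side; bystander. Origin at the centre of its underside.
- stain_bottle: A small reagent bottle, 46 mm across, 105 mm high; bystander.
- film: A roll of film standing on end, 58 mm across, 50 mm high; bystander.
- timer: A wedge-shaped timer 66 mm wide, 58 mm high, right of the turntable; bystander.
- marker: A marker pen lying on the worktop, 135 mm long; bystander.
There are look-alikes about, which are no part of the job. Leave any blue, pink or purple look-alike of the dish alone.

How it is judged:
On the way, in this order (a step that is already met when the one before it is completed fails the run):
1. the index line stands at the clip's line, the plunger still up (y of index_end in the frame of clip_line between -0.004 and 0.004 m and x of index_end in the frame of clip_line above -0.03 m and velocity of joint plate between -0.03 and 0.03 rad/s and value of joint plunger below 0.003 m), for 0.2 s.
2. the lock plunger is pressed fully down (value of joint plunger above 0.0065 m), for 0.1 s.
At the end, for the whole second after the job is handed in: The end of the index line is within 4 mm sideways of the clip's line, the plate is at rest, the plunger is down by more than 6.5 of its 8 mm, and the dish still lies flat inside the lip (y of index_end in the frame of clip_line between -0.004 and 0.004 m and x of index_end in the frame of clip_line above -0.03 m and velocity of joint plate between -0.03 and 0.03 rad/s and value of joint plunger above 0.0065 m and z of dish in the frame of turntable between 0.033 and 0.04 m and horizontal distance between dish and turntable below 0.007 m and angle between dish's own z axis and vertical below 0.06 rad); the robot touches nothing.
It fails at once if the dish is touched (contact force between any of the fingers, the arm and dish above 0.3 N).
It fails at once if the dish is lifted or thrown out of its lip (z of dish in the frame of turntable above 0.045 m or horizontal distance between dish and turntable above 0.01 m).
It fails at once if the clip is moved (distance of clip_line from where it was at the start of the episode above 0.003 m).
It fails at once if a peg is pinched or the plate is forced (over 20 N) (contact force between the fingers and plate above 20 N).
It fails at once if a bystander is moved by more than 15 mm (distance of any of flask, stain_bottle, film, timer, marker from where it was at the start of the episode above 0.015 m).
It also fails if it takes over 72 s, if anything falls off the work surface, if the arm or the gripper's body presses on something with over 40 N, if the wrist force passes 120 N, or if a joint passes its speed limit or range.

## Working session

There is one attempt and no reset: what is moved stays moved. The work goes in short steps, Python scripts to look and compute and a tool call to move; the robot and the scene stay as the last step left them, time stands still between calls to the robot, and variables do not carry over. Pictures are saved under pics/ and viewed, at most 10 in all, crops included, and the job is handed in when it is done.

Besides the shell and the picture viewer there is one more tool, called after "Request:" by a JSON object that holds its "fn" and its "kwargs", one argument or row to a line. step_arm: Moves the arm, as the interface text tells. Shifts and turns lie within -1 to 1; 1 stands for 250 mm of shift or pi rad of turn. Its arguments: {"type":"object","properties":{"deltas":{"type":"array","items":{"type":"array","items":{"type":"array","items":{"type":"number","minimum":-1,"maximum":1}}}},"force":{"type":"number"}},"required":["deltas"]}

```bash
mkdir -p pics; cat > h.py <<'E'
import numpy as np, cv2
from rig import r, cams
def ray(p,px):
    K=np.array(p["K"]);d=np.linalg.inv(K)@[px[0],px[1],1]
    return np.array(p["origin"]),np.array(p["rotation"])@[d[0],-d[1],-d[2]]
def at(p,px,z):
    o,d=ray(p,px);return o+d*(z-o[2])/d[2]
def px(p,X):
    c=np.array(p["rotation"]).T@(np.array(X)-p["origin"]);v=np.array(p["K"])@[c[0],-c[1],-c[2]];return v[:2]/v[2]
E
python3 - <<'E'
from h import *
print(r.get_state()); print(r.pinch_z)
for n in("top","scene"):
    p=cams.camera(n);cv2.imwrite(f"pics/{n}0.png",p["image"]);print(n,p["origin"],p["K"],{k:v for k,v in p.items() if k not in("image","K","origin","rotation")})
    for l,z in(("turntable",0),("index_end",.036),("clip_line",.0365),("plunger_top",.06),("dish",.036),("flask",0),("stain_bottle",0),("film",0),("timer",0),("marker",0)):
        print(l,[(np.round(t["at"]),round(t["confidence"],2),at(p,t["at"],z).round(4)[:2]) for t in cams.tip_of(l,p)[:3]])
E
```

```text
{'time': 0.0, 'joint_positions': array([-1.41349857e+00,  5.28489173e-01,  1.43392478e+00,  4.37783775e-06,
        1.18135864e+00, -1.78538781e-01]), 'joint_velocities': array([ 0.00055101, -0.00244167,  0.00080337,  0.00118043, -0.0006769 ,
       -0.00038614]), 'joint_torque': array([-1.58761336e-04, -4.40043318e+01, -1.76593477e+01,  6.31477637e-02,
        5.81213215e-02, -1.64295739e-04]), 'ee_pos': array([ 0.20586341, -0.58934368,  0.22155034]), 'tcp_rot': array([-3.13944808e+00, -3.91121528e-04,  3.35834447e-01]), 'contact_force': array([ 0.57866298, -0.29094272, -1.13427292]), 'ft_torque': array([0.02081712, 0.03853528, 0.0126545 ]), 'gripper_force': 0.0, 'width': 0.08710300070414875}
-0.0187
top [0.42264898 0.18444625 1.34755687] [[585.96392071   0.         321.1214104 ]
 [  0.         585.96392071 243.82834859]
 [  0.           0.           1.        ]] {'shot': 1}Traceback (most recent call last):
  File "<stdin>", line 6, in <module>
  File "h.py", line 7, in at
    o,d=ray(p,px);return o+d*(z-o[2])/d[2]
                                      ~^^^
IndexError: invalid index to scalar variable.
```

```bash
cat > h.py <<'E'
import numpy as np, cv2
from scipy.spatial.transform import Rotation as Ro
from rig import r, cams
def R(p):
    a=np.array(p["rotation"]); return a if a.shape==(3,3) else Ro.from_euler("xyz",a).as_matrix()
def at(p,px,z):
    d=np.linalg.inv(np.array(p["K"]))@[px[0],px[1],1];d=R(p)@[d[0],-d[1],-d[2]];o=np.array(p["origin"])
    return o+d*(z-o[2])/d[2]
def px(p,X):
    c=R(p).T@(np.array(X)-p["origin"]);v=np.array(p["K"])@[c[0],-c[1],-c[2]];return v[:2]/v[2]
E
python3 - <<'E'
from h import *
for n in("top","scene"):
    p=cams.camera(n);cv2.imwrite(f"pics/{n}0.png",p["image"]);print(n,p["origin"],p["rotation"])
    for l,z in(("turntable",0),("index_end",.036),("clip_line",.0365),("plunger_top",.06),("dish",.036),("flask",0),("stain_bottle",0),("film",0),("timer",0),("marker",0)):
        print(l,[(np.round(t["at"]),round(t["confidence"],2),at(p,t["at"],z).round(4)[:2]) for t in cams.tip_of(l,p)[:3]])
E
```

```text
top [0.42264898 0.18444625 1.34755687] [ 0.05558687  0.01525663 -1.5596441 ]
turntable []
index_end [(array([387., 225.]), 0.79, array([0.5392, 0.0589]))]
clip_line [(array([361., 198.]), 0.45, array([0.5988, 0.1174]))]
plunger_top [(array([410., 238.]), 0.61, array([0.5082, 0.0106])), (array([290., 226.]), 0.16, array([0.5323, 0.2729]))]
dish [(array([200., 309.]), 0.79, array([0.3463, 0.4755])), (array([445., 262.]), 0.75, array([ 0.4579, -0.0709])), (array([245., 246.]), 0.71, array([0.4897, 0.3771]))]
flask [(array([291., 225.]), 0.67, array([0.54  , 0.2768]))]
stain_bottle [(array([203., 250.]), 0.89, array([0.4813, 0.478 ]))]
film [(array([202., 207.]), 0.71, array([0.5808, 0.4833]))]
timer [(array([506., 257.]), 0.85, array([ 0.4709, -0.2183]))]
marker [(array([154., 260.]), 0.74, array([0.4551, 0.5922]))]
scene [0.04842888 0.92338382 0.85341701] [ 0.82085958 -0.01195685 -2.5545724 ]
turntable [(array([321., 241.]), 0.56, array([0.5196, 0.1336]))]
index_end [(array([330., 214.]), 0.62, array([0.5374, 0.0578])), (array([303., 215.]), 0.6, array([0.6022, 0.1045])), (array([324., 229.]), 0.16, array([0.5181, 0.1222]))]
clip_line [(array([304., 216.]), 0.5, array([0.5982, 0.1063])), (array([254., 333.]), 0.23, array([0.4625, 0.5032]))]
plunger_top [(array([343., 204.]), 0.54, array([0.5173, 0.0223]))]
dish [(array([305., 362.]), 0.98, array([0.3275, 0.4991])), (array([323., 231.]), 0.86, array([0.5172, 0.1302])), (array([239., 262.]), 0.84, array([0.6303, 0.3536]))]
flask [(array([288., 271.]), 0.97, array([0.5291, 0.2828]))]
stain_bottle [(array([254., 334.]), 0.77, array([0.4786, 0.4848]))]
film [(array([218., 310.]), 0.96, array([0.593 , 0.4811]))]
timer [(array([394., 185.]), 0.72, array([ 0.4652, -0.2253])), (array([288., 272.]), 0.38, array([0.527 , 0.2857]))]
marker [(array([232., 370.]), 0.79, array([0.4588, 0.585 ]))]
```

View pics/top0.png

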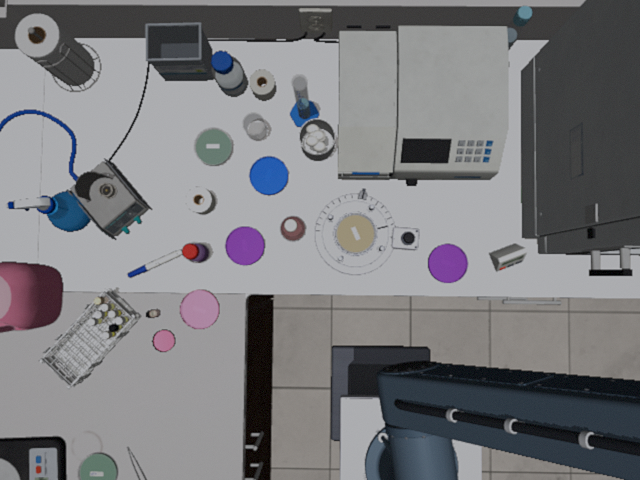

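View pics/scene0.png

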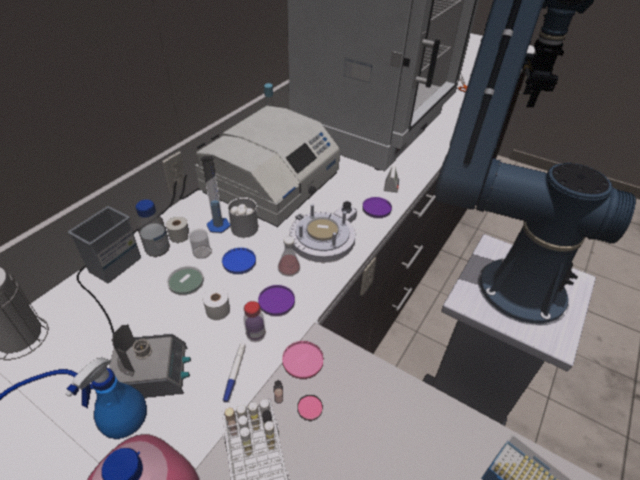

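Turntable at (355,234), tan dish on it; plunger (409,238); clip at about (362,195). Look-alikes are the purple discs (447,263), (245,246), blue (268,176), green (213,146), pink (200,309), and none of these lie on the turntable. I'll check this with a close crop.

```bash
python3 - <<'E'
from h import *
im=cv2.imread("pics/top0.png")[178:290,298:434];cv2.imwrite("pics/c1.png",cv2.resize(im,None,fx=5,fy=5,interpolation=cv2.INTER_CUBIC))
E
```

```text
(no output)
```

View pics/c1.png

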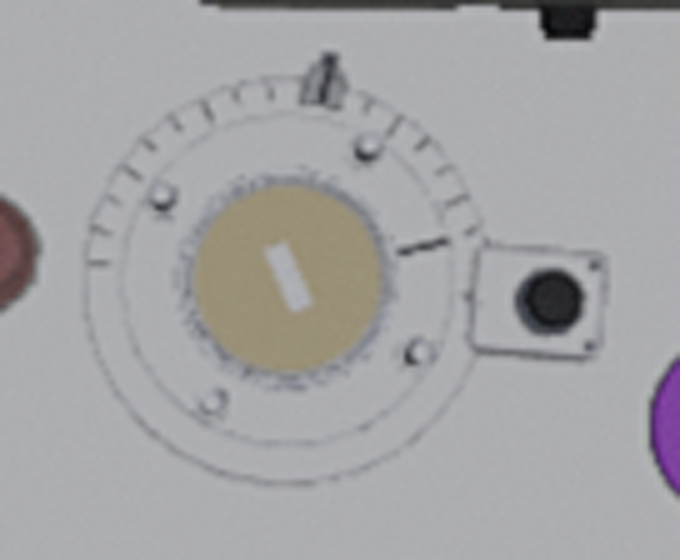

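```bash
python3 - <<'E'
from h import *
p=cams.camera("top");q=cams.camera("scene")
f=lambda u,v,z:at(p,(298+(u+.5)/5-.5,178+(v+.5)/5-.5),z).round(4)
c=f(286.5,279,.036);print("axis plate",c,"rim",f(285,280,.03),"dish",f(288,279,.051), "plunger",f(550,301,.06))
an=lambda P:np.degrees(np.arctan2(P[1]-c[1],P[0]-c[0]))
for n,P in(("idx",f(448,240,.036)),("idx in",f(400,252,.036)),("clip in",f(321,104,.0365)),("clip out",f(330,58,.0365)),("plg",f(550,301,.06)),("peg148",f(213,402,.08)),("peg-122",f(420,352,.08)),("peg-32",f(367,146,.08)),("peg58",f(163,193,.08))):
    print(n,P,an(P),np.linalg.norm((P-c)[:2]))
for pp,n in((p,"top"),(q,"scene")):
  for l,z in(("turntable",0),("dish",.051),("plunger_top",.06),("flask",.0)):
    for t in cams.trace(l,pp)[:5]:
        m=np.argwhere(t["mask"]).mean(0)[::-1];print(n,l,m.round(1),t["rect"],round(t["confidence"],2),at(pp,m,z).round(3))
for X in ((.63,0.05,0),(.63,.05,.15)):print(px(p,X),px(q,X))
s=r.get_state();print(s["ee_pos"],s["tcp_rot"])
E
```

```text
axis plate [0.5196 0.1298 0.036 ] rim [0.5196 0.1302 0.03  ] dish [0.5185 0.1297 0.051 ] plunger [0.5093 0.015  0.06  ]
idx [0.5379 0.0576 0.036 ] -75.77718675999083 0.07448308532814685
idx in [0.5323 0.079  0.036 ] -75.96375653207348 0.0523634414453443
clip in [0.5986 0.1149 0.0365] -10.680948208622056 0.08039284794059737
clip out [0.6195 0.111  0.0365] -10.657741660117772 0.1016535783924994
plg [0.5093 0.015  0.06  ] -95.12692154028514 0.11526113829040557
peg148 [0.4627 0.163  0.08  ] 149.7373023710768 0.06587753790177647
peg-122 [0.4853 0.0737 0.08  ] -121.44195746372169 0.06575484773003429
peg-32 [0.5746 0.0971 0.08  ] -30.733407547277036 0.06398663923038937
peg58 [0.5533 0.1855 0.08  ] 58.82493227817447 0.06510130567047027
top turntable [361.  234.2] [314.9, 194.8, 417.5, 273.3] 0.82 [0.52  0.114 0.   ]
top dish [447.3 262.8] [426.8, 244.2, 469.1, 282.4] 0.74 [ 0.456 -0.074  0.051]
top dish [269.  174.9] [251.3, 156.7, 287.1, 193.8] 0.71 [0.648 0.323 0.051]
top dish [199.7 308.9] [180.5, 290.7, 219.9, 328.5] 0.67 [0.348 0.472 0.051]
top dish [355.4 233. ] [335.7, 211.9, 375.4, 2
[... 244 characters left out ...]
[0.518 0.138 0.051]
scene dish [302.  359.5] [282.8, 339.4, 322.2, 377.9] 0.9 [0.331 0.506 0.051]
scene dish [275.4 300.1] [253.4, 283.7, 294.4, 317.9] 0.81 [0.471 0.411 0.051]
scene dish [238.1 261.1] [220.5, 245.1, 258.1, 272.9] 0.56 [0.624 0.363 0.051]
scene dish [376.6 207. ] [363.8, 197.9, 391.4, 219.7] 0.55 [ 0.436 -0.03   0.051]
scene plunger_top [346.6 206. ] [342.6, 200.5, 352.5, 211.8] 0.43 [0.505 0.025 0.06 ]
scene flask [288.  259.4] [280.2, 237.8, 301.7, 282.4] 0.66 [0.554 0.247 0.   ]
[389.15845055 187.2604495 ] [305.29789863 211.2026555 ]
[396.50140799 176.17773661] [305.64958908 169.58314205]
[ 0.20595512 -0.5900806   0.22254395] [3.14156712e+00 3.61488198e-05 3.35792519e-01]
```

Request:
{"fn": "step_arm", "kwargs": {
  "deltas": [
    [[0,0,0.107,0.952,-0.98,0,-1],[0,0,0.107,0.952,-0.98,0,-1],[0,0,0.107,0.952,-0.98,0,-1],[0,0,0.107,0.952,-0.98,0,-1],[0,0,0.107,0.952,-0.98,0,-1],[0,0,0.107,0.952,-0.98,0,-1],[0,0,0.107,0.952,-0.98,0,-1],[0,0,0.107,0.952,-0.98,0,-1]]
  ]
}}

```text
time: 2.7
ee_pos: [0.3502, -0.2813, 0.2229]
tcp_rot: [3.14, -0.001, -0.0]
contact_force: [-0.1, -0.6, 0.6]
width: 0.0147
gripper_force: 0.0
```

Request:
{"fn": "step_arm", "kwargs": {
  "deltas": [
    [[0,0,0,0.24,-0.96,0,-1],[0,0,0,0.24,-0.96,0,-1],[0,0,0,0.24,-0.96,0,-1],[0,0,0,0.24,-0.96,0,-1],[0,0,0,0.24,-0.96,0,-1],[0,0,0,0.24,-0.96,0,-1]]
  ]
}}

```text
time: 3.45
ee_pos: [0.4106, -0.0415, 0.2226]
tcp_rot: [3.141, -0.001, -0.001]
contact_force: [-0.2, -0.4, -0.9]
width: 0.0001
gripper_force: 0.0
```

Request:
{"fn": "step_arm", "kwargs": {
  "deltas": [
    [[0,0,0,0.21,-0.96,0,-1],[0,0,0,0.21,-0.96,0,-1],[0,0,0,0.21,-0.96,0,-1],[0,0,0,0.21,-0.96,0,-1],[0,0,0,0.21,-0.96,0,-1],[0,0,0,0.21,-0.96,0,-1],[0,0,0,0.21,-0.96,0.2,-1],[0,0,0,0.21,-0.96,0.2,-1]]
  ]
}}

```text
time: 4.45
ee_pos: [0.46, 0.1966, 0.1701]
tcp_rot: [3.14, 0.009, -0.004]
contact_force: [0.1, -1.4, 0.3]
width: 0.001
gripper_force: 0.0
```

Request:
{"fn": "step_arm", "kwargs": {
  "deltas": [
    [[0,0,0,0,0,0.2,-1],[0,0,0,0,0,0.36,-1],[0,0,0,0,0,0.466,-1],[0,0,0,0,0,0.466,-1],[0,0,0,0,0,0.466,-1]]
  ]
}}

```text
time: 5.08
ee_pos: [0.4641, 0.1991, 0.0576]
tcp_rot: [-3.141, -0.003, -0.002]
contact_force: [1.3, 0.6, 0.3]
width: 0.0007
gripper_force: 0.0
```

```bash
python3 - <<'E'
from h import *
p=cams.camera("top");q=cams.camera("scene");s=r.get_state();print(s["ee_pos"],s["contact_force"])
a=cv2.resize(p["image"][178:290,298:434],None,fx=3,fy=3);b=cv2.resize(q["image"][180:260,260:360],None,fx=3.5,fy=3.5)
o=np.zeros((336,408+350,3),np.uint8);o[:336,:408]=a;o[:280,408:]=b;cv2.imwrite("pics/c2.png",o)
E
```

```text
[0.46405635 0.19951271 0.05779324] [ 0.04958549  0.17087219 -0.29951517]
```

View pics/c2.png

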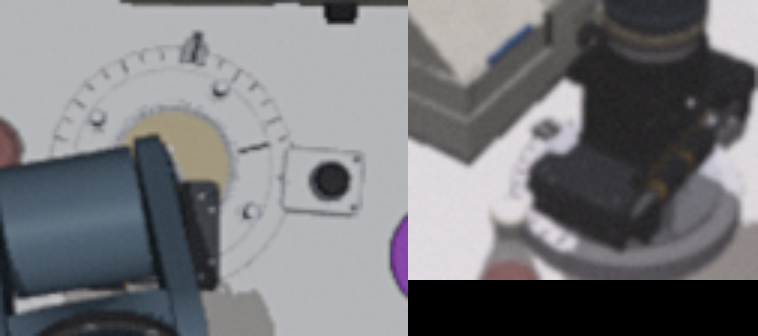

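Request:
{"fn": "step_arm", "kwargs": {
  "deltas": [
    [[0,0,0,-0.002,0.02,0.008,-1],[0,0,0,-0.004,0.04,0.008,-1],[0,0,0,-0.004,0.06,0.008,-1],[0,0,0,-0.016,0.084,0.008,-1],[0,0,0,-0.026,0.106,0.008,-1],[0,0,0,-0.032,0.128,0.008,-1],[0,0,0,-0.038,0.15,0.008,-1],[0,0,0,-0.04,0.172,0.008,-1],[0,0,0,-0.042,0.196,0.008,-1],[0,0,0,-0.04,0.22,0.008,-1],[0,0,0,-0.038,0.242,0.008,-1],[0,0,0,-0.032,0.264,0.008,-1],[0,0,0,-0.028,0.275,0.008,-1],[0,0,0,-0.028,0.28,0.008,-1],[0,0,0,-0.028,0.28,0.008,-1]]
  ]
}}

```text
time: 7.05
ee_pos: [0.4561, 0.1296, 0.0541]
tcp_rot: [3.141, -0.001, -0.0]
contact_force: [0.1, 0.2, 0.0]
width: 0.0001
gripper_force: 0.1
```

```bash
cat > m.py <<'E'
from h import *
import sys
p=cams.camera("top");s=r.get_state();print(s["ee_pos"],s["contact_force"],s["time"])
c=np.array([.5196,.130]);im=p["image"].astype(np.float32).mean(2)
def prof(r0,r1,z,lo,hi):
    A=np.arange(lo,hi,.25);v=[]
    for a in A:
        P=[px(p,(c[0]+k*np.cos(np.radians(a)),c[1]+k*np.sin(np.radians(a)),z)) for k in np.linspace(r0,r1,8)]
        P=np.array(P,np.float32)[None];v.append(cv2.remap(im,P[...,0],P[...,1],cv2.INTER_LINEAR).mean())
    v=np.array(v);i=v.argmin();w=np.clip(np.median(v)*.0+v[max(0,i-16):i+17].max()-v,0,None)*(abs(A-A[i])<3)
    return A[i],(w*A).sum()/w.sum(),v[i]
print("idx",prof(.055,.073,.036,-80,0),"clip",prof(.082,.094,.0365,-20,-2))
cv2.imwrite("pics/%s.png"%sys.argv[1],cv2.resize(p["image"][178:290,298:434],None,fx=5,fy=5,interpolation=cv2.INTER_CUBIC))
E
python3 m.py c3
```

```text
[0.45599877 0.12958825 0.05412087] [-0.26124788  0.21334798  0.55179093] 7.1
idx (np.float64(-30.75), np.float64(-30.813497146646963), np.float32(108.56596)) clip (np.float64(-10.75), np.float64(-10.893061493103552), np.float32(76.761185))
```

View pics/c3.png

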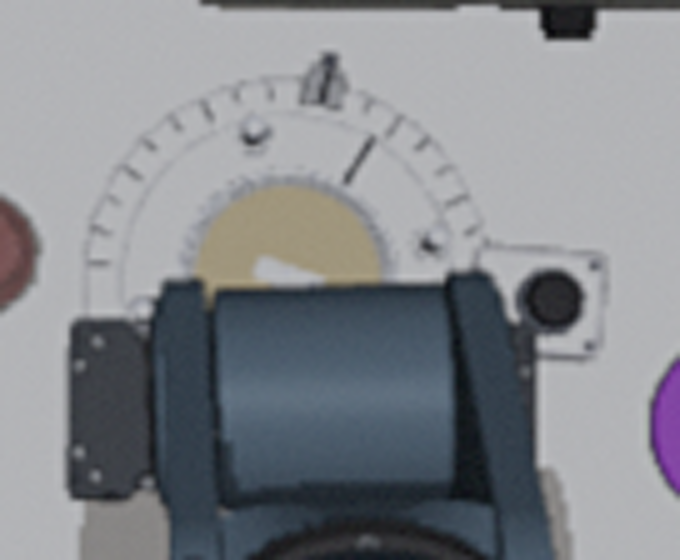

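The index line is at crop (360,160), -30.8°, and the clip line at -10.9°. About 20° to go.

Request:
{"fn": "step_arm", "kwargs": {
  "deltas": [
    [[0,0,0,0.004,0.012,0,-1],[0,0,0,0.01,0.026,0,-1],[0,0,0,0.014,0.04,0,-1],[0,0,0,0.018,0.054,0,-1],[0,0,0,0.024,0.062,0,-1],[0,0,0,0.024,0.068,0,-1],[0,0,0,0.024,0.068,0,-1]]
  ]
}}

```text
time: 7.98
ee_pos: [0.4621, 0.1125, 0.0541]
tcp_rot: [3.142, -0.001, -0.0]
contact_force: [0.9, 0.0, 0.1]
width: 0.0001
gripper_force: 0.2
```

```bash
python3 m.py c4
```

```text
[0.46194365 0.11252177 0.05411376] [-0.8611869  -0.2851861  -0.01066206] 8.025
idx (np.float64(-14.75), np.float64(-14.760320020052534), np.float32(106.534424)) clip (np.float64(-10.75), np.float64(-10.884463586404339), np.float32(77.201004))
```

Request:
{"fn": "step_arm", "kwargs": {
  "deltas": [
    [[0,0,0,0.004,0.005,0,-1],[0,0,0,0.006,0.01,0,-1],[0,0,0,0.008,0.0148,0,-1],[0,0,0,0.008,0.0148,0,-1],[0,0,0,0.008,0.0148,0,-1]]
  ]
}}

```text
time: 8.65
ee_pos: [0.4638, 0.1089, 0.0541]
tcp_rot: [3.142, -0.0, -0.0]
contact_force: [-0.7, 0.5, 0.2]
width: 0.0006
gripper_force: 0.3
```

```bash
python3 m.py c5
```

```text
[0.46377528 0.10887791 0.05409623] [0.33723474 0.5083642  0.12118572] 8.7
idx (np.float64(-11.25), np.float64(-11.249658085262016), np.float32(109.68009)) clip (np.float64(-10.75), np.float64(-10.894883368159208), np.float32(78.17867))
```

View pics/c5.png

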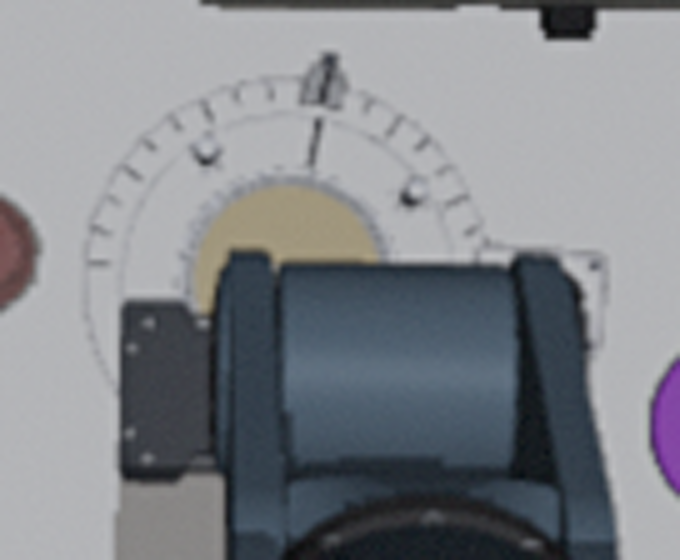

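Index line (318,118)–(310,165) and clip line (330,58)–(321,104) are aligned to within 0.4°. I'll back off and go to the plunger.

Request:
{"fn": "step_arm", "kwargs": {
  "deltas": [
    [[0,0,0,0,-0.02,0,-1],[0,0,0,0,-0.04,0,-1],[0,0,0,0,-0.04,-0.2,-1],[0,0,0,0,-0.04,-0.36,-1],[0,0,0,0,-0.04,-0.36,-1],[0,0,0,-0.1,0.9,-0.36,-1],[0,0,0,-0.1,0.9,-0.36,-1],[0,0,0,-0.1,0.9,-0.36,-1],[0,0,0,-0.1,0.9,-0.36,-1],[0,0,0,-0.1,0.9,-0.36,-1],[0,0,0,-0.1,0.9,-0.36,-1]]
  ]
}}

```text
time: 10.07
ee_pos: [0.4375, -0.1152, 0.1432]
tcp_rot: [-3.14, 0.002, -0.001]
contact_force: [-0.7, 0.5, -0.2]
width: 0.0003
gripper_force: 0.0
```

```bash
python3 m.py c6; python3 - <<'E'
from h import *
p=cams.camera("top");print([(t["at"],t["confidence"],at(p,t["at"],.06)) for t in cams.tip_of("plunger_top",p)])
g=p["image"].max(2);m=np.zeros_like(g);m[225:252,398:421]=1
k=np.argwhere((g<70)&(m>0)).mean(0)[::-1];print(k,at(p,k,.059))
E
```

```text
[ 0.43759423 -0.11461869  0.14333172] [-0.54893983  0.28802096 -0.48673101] 10.125
idx (np.float64(-11.25), np.float64(-11.25545232126651), np.float32(112.30571)) clip (np.float64(-10.75), np.float64(-10.908923780357913), np.float32(79.98275))
[([410.6, 238.4], 0.43, array([0.50804825, 0.00842632, 0.06      ]))]
[408.1122449 237.6122449] [0.50979501 0.01375248 0.059     ]
```

View pics/c6.png

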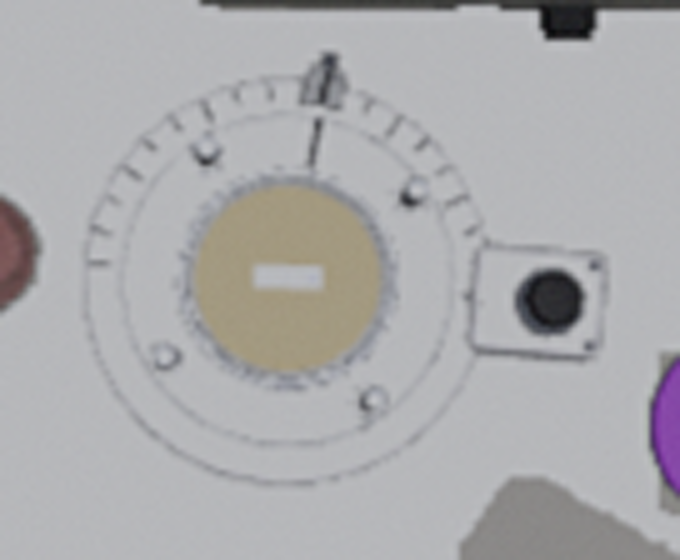

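Request:
{"fn": "step_arm", "kwargs": {
  "deltas": [
    [[0,0,0,0.288,-0.516,0,-1],[0,0,0,0.288,-0.516,0,-1],[0,0,0,0.288,-0.516,0,-1],[0,0,0,0.288,-0.516,0,-1],[0,0,0,0.288,-0.516,0.2,-1],[0,0,0,0.288,-0.516,0.3,-1],[0,0,0,0.288,-0.516,0.33,-1],[0,0,0,0.288,-0.516,0.345,-1],[0,0,0,0.288,-0.516,0.355,-1],[0,0,0,0.288,-0.516,0.362,-1],[0,0,0,0.288,-0.516,0.362,-1]]
  ]
}}

```text
time: 11.6
ee_pos: [0.5108, 0.0128, 0.054]
tcp_rot: [3.141, -0.001, -0.0]
contact_force: [-1.7, -0.8, 2.8]
width: 0.0002
gripper_force: 1.1
```

Contact at about 3 N; continue in small increments until it stops.

Request:
{"fn": "step_arm", "kwargs": {
  "deltas": [
    [[0,0,0,0,0,0.006,-1],[0,0,0,0,0,0.012,-1],[0,0,0,0,0,0.016,-1],[0,0,0,0,0,0.016,-1],[0,0,0,0,0,0.016,-1]]
  ]
}}

```text
time: 12.22
ee_pos: [0.511, 0.0128, 0.0522]
tcp_rot: [3.141, -0.002, 0.0]
contact_force: [-5.0, -0.5, 23.3]
width: 0.0004
gripper_force: 11.7
```

Bottomed out at z = 0.052 with 23 N. Retract straight up, then to the side.

Request:
{"fn": "step_arm", "kwargs": {
  "deltas": [
    [[0,0,0,0,0,-0.05,-1],[0,0,0,0,0,-0.2,-1],[0,0,0,0,0,-0.4,-1],[0,0,0,0,0,-0.4,-1],[0,0,0,-0.32,0.5,-0.4,-1],[0,0,0,-0.32,0.5,-0.4,-1],[0,0,0,-0.32,0.5,-0.4,-1],[0,0,0,-0.32,0.5,-0.4,-1]]
  ]
}}

```text
time: 13.22
ee_pos: [0.4296, -0.1131, 0.1487]
tcp_rot: [-3.141, 0.001, -0.004]
contact_force: [-0.5, 0.1, 0.0]
width: -0.0001
gripper_force: 0.0
```

```bash
python3 m.py c7; python3 - <<'E'
from h import *
q=cams.camera("scene");a=cv2.imread("pics/scene0.png")[185:265,280:370];b=q["image"][185:265,280:370]
cv2.imwrite("pics/c8.png",cv2.resize(np.hstack([a,b]),None,fx=4.4,fy=4.4,interpolation=cv2.INTER_CUBIC))
E
```

```text
[ 0.43026342 -0.11234997  0.14886978] [-0.52605155  0.01544734  0.22965865] 13.275
idx (np.float64(-11.25), np.float64(-11.249435844669394), np.float32(112.26347)) clip (np.float64(-10.75), np.float64(-10.903700513727186), np.float32(79.506226))
```

View pics/c8.png

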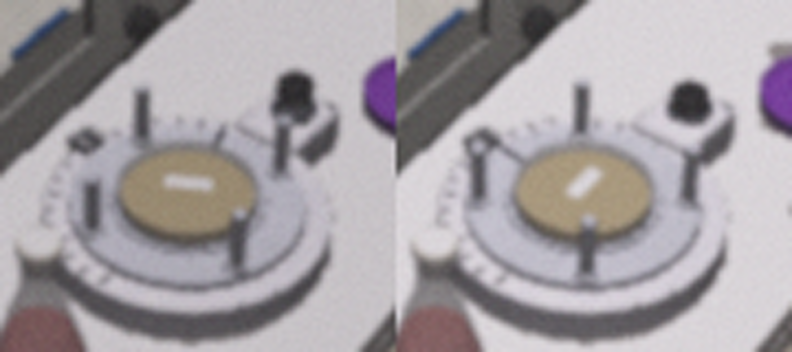

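The plunger head sits visibly lower on the right, (690,100), than before, (295,85). The index line still points at the clip, and the dish is centred.

```bash
python3 -c "from rig import r;print(r.close_job())"
```

```text
the job is handed in; nothing more can be done
None
```

I lined the index line up with the clip line to within about 0.4° (roughly 0.5 mm), pressed the plunger fully down, and handed the job in at about 13 s; no verdict came back.

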